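# Unlock the board holder and open its jaw

### The arm

A 6-joint arm with a two-finger parallel gripper is mounted at the origin on the work surface. World frame = base frame: x ahead of the robot, y to its left, z up, the work surface at z = 0. Lengths are in m, angles in rad, forces in N, time in s.
With the tool pointing down it reaches from about 0.25 to 0.725 m from the base axis. Payload 4 kg.
Tool frame: the origin (TCP) lies on the centre line of the jaws, within the pads' length; the fingertips stand 14 mm ahead of it and the grasp point (between the pads) lies 5 mm behind it; z points along the fingers, x is the direction in which the jaws open and shut, and the axes are right-handed (so a half turn about z gives the same grasp; the last joint's range is limited). The gripper opens to 85 mm and grips with 20 to 120 N. Pads are 22 mm wide; open, the fingers measure 114 mm over their backs; the gripper's body (76 mm by 85 mm) begins 54 mm behind the grasp point. The pads swing forward as they close: fully open they stand 13 mm farther back than shut.
Start: joints at [1.113, 0.241, 0.005, 1.335, 0, 1.571], TCP at [0.221, 0.449, 0.245] pointing down, gripper open.
Joint ranges: [-2.72, 2.72], [-1.05, 1.87], [-1.09, 1.28], [-1.99, 2.15], [-1.42, 1.44], [-3.14, 3.14]. Speed limits (rad/s): [2.79, 2.79, 3.14, 3.14, 3.14, 3.14].

### API

Orientations are given as a unit quaternion [x, y, z, w].
In Python, from workcell import get_obs, optics, ticket gives the robot as it stands.
- The arm moves only by the shell command python3 -m inch 'ROWS'. ROWS is JSON, a list that holds one entry, the list of rows, each a list of 5 numbers: the finger opening in cm, from 0 to 8.54, then the shift along the tool's x, y, z in cm, then the turn about the tool's z in degrees. In form: [[[fingers, dx, dy, dz, roll], ...]]. A call has exactly 5 rows; each row is the pose to reach, as a shift and turn from the pose measured when the call began, along the tool's axes at that moment; what a row does not reach only later rows make up. A row lasts 1/8 s, in which the tool goes at most 62.5 mm and 10.7 degrees, less where a joint would pass 70% of its speed; a pose out of reach is approached as far as the arm can. A call with a gripper value outside its range is refused whole. The fingers move at their own pace and stop on an object; the grip force is fixed at half the most. Time passes only in rows, so rows that repeat a pose let the fingers close, or fill a call up. It gives the time, the measured TCP pose, the force and the opening at its end, in the units of the state.
- get_obs(): the state, without advancing time (a new reading comes with each control period).
- optics.camera(name): name is "side" or "top" or "wrist"; returns (picture, depth): 420x560x3 uint8, red, green, blue; 420x560 float32, m along the optical axis (not along the pixel's ray), 0 where there is no reading.
- optics.camera_info(name): a dict with "vfov" (degrees; the focal length in pixels is half the picture's height over the tangent of half this angle, whatever the lens; pixels are square), "cx", "cy" (the principal point, pixels), "R" (3x3) and "t" (3): a world point X has camera coordinates R X + t. Camera axes: x right, y down, z forward; pixel columns grow to the right and rows downward; lengths in m; the calibration is good to about 2 mm. A picture is of the moment at which its call begins: read the wrist's pose just before it. camera_info takes no time and is no camera call; for the wrist camera it gives the pose at the moment of the call.
- ticket.job_done(): hands the job in, once; it reports no verdict.
The state is a dict: "clock": time; "joint_pos": joint angles; "joint_vel": joint speeds; "tau": joint torques, N m; "eef_pos": TCP position; "tool_rot": TCP orientation; "ft_force": force on the tool from outside, world axes, zero at the start; "ft_torque": the same for the moment, N m; "grip_width": finger opening in m.
Only numpy, scipy, OpenCV 4.12 (cv2) and the standard library are available. Lean on these libraries where they do the work, as an engineer would, in place of code of your own. Each camera call takes 0.05 s, during which the arm holds its last target.

### The job

The repaired green circuit board is ready to come out. On the holder that clamps the green board, slide the red lock fully out, then draw the blue jaw all the way back and let go, leaving the lock out and the board lying in its place. Leave the other holder, with the red-brown board, shut and locked.

Things in the scene. Friction and masses are not known exactly. Their poses are not given: they have to be found in the camera images.
- holder_a: The board holder that clamps the green board, screwed to the counter: aluminium base 225 x 110 mm, 12 mm thick, with an arm at its +y side that carries the red lock. Origin at the underside, about the middle (at the shut jaw's face); +x points from the sliding blue jaw over the board to the fixed grey jaw (38 mm high), +y to the lock, z up.
- holder_a_lock_grip (a point): Red upright grip post of the lock slide on the green board's holder: 18 x 18 mm, top 78 mm above the counter; the point is on its axis, 60 mm above the counter. It rises from a red bolt bar 26 mm high; on the jaw side a guide bridge 32 mm high stands at least 18 mm from the post. Axes as the holder's: +y is the way the lock slides out, away from the jaw; z up.
- holder_a_lock (a joint): How far the red lock of the green board's holder is slid out, in m: 0 to 0.006 at the start (locked: its bolt bar stands behind the blue jaw and stops it); below 0.018 it still blocks the jaw; 0.032 is the end stop, fully out. About 3 N to slide; stays where it is left.
- holder_a_jaw_grip (a point): Blue upright grip post on the sliding jaw of the green board's holder: 18 x 18 mm, top 84 mm above the counter; the point is on its axis, 64 mm above the counter. It stands on a blue jaw block 30 mm (x) by 80 mm (y), 36 mm high. Axes as the holder's: the jaw opens towards -x, away from the board. When shut the post is 100 mm to the -y side of the locked lock's post.
- holder_a_jaw (a joint): How far the blue jaw of the green board's holder is drawn back, in m: 0 is shut against the board, 0.055 is the stop, fully open. About 4 N to slide; stays where it is left; held by the red lock until that is out.
- board_a_center (a point): The green circuit board, 84 x 74 mm and 3 mm thick with parts up to 11 mm higher, loose on a pad between the jaws of its holder; the point is the centre of the bare board, 17.5 mm above the counter. z up.
- holder_b_jaw_grip (a point): The other holder is the same in build, size and colours, but clamps a red-brown board. This is the same point on its blue jaw post, with the same axes.
- holder_b_lock (a joint): Lock of the other holder (red-brown board), in m: near 0 is locked, 0.032 is out. To be left alone.
- holder_b_jaw (a joint): Jaw of the other holder (red-brown board), in m: 0 is shut. To be left alone.

How it is judged:
By the outcome, as a careful person would: the job done as asked, in the order asked, and still so for the second after the job is handed in, with the robot touching nothing.
It also fails if it takes over 43 s, if anything falls off the work surface, if the arm or the gripper's body presses on something with over 40 N, if the wrist force passes 120 N, or if a joint passes its speed limit or range.

## Working session

There is one attempt and no reset: what is moved stays moved. The work goes in short steps, Python scripts to look and compute and a shell command to move; the robot and the scene stay as the last step left them, time stands still between calls to the robot, and variables do not carry over. Pictures are saved under pics/ and viewed, and the job is handed in when it is done.

```bash
ls; mkdir -p pics; cat > h.py <<'E'
import numpy as np, cv2
from workcell import get_obs, optics, ticket
def shot(name,fn):
    info=optics.camera_info(name); p,d=optics.camera(name)
    cv2.imwrite(f'pics/{fn}.png',p[:,:,::-1]); np.savez(f'pics/{fn}.npz',p=p,d=d,R=info['R'],t=info['t'],c=[info['cx'],info['cy'],info['vfov']])
    return p,d,info
def world(fn):
    z=np.load(f'pics/{fn}.npz'); d=z['d']; cx,cy,v=z['c']; f=210/np.tan(np.radians(v)/2)
    r,c=np.mgrid[:420,:560]; P=np.stack([(c-cx)/f*d,(r-cy)/f*d,d],-1)
    return (P-z['t'])@z['R'], z['p'], d
E
python3 - <<'E'
from h import *
print(get_obs())
for n in ['top','side']:
    p,d,i=shot(n,n+'0'); print(i)
E
```

```text
pics
{'clock': 0.0, 'joint_pos': array([ 1.11302915e+00,  2.41400338e-01,  3.72452164e-03,  1.33519960e+00,
       -3.90147748e-05,  1.57073924e+00]), 'joint_vel': array([ 0.00134868,  0.00031139, -0.00061433, -0.00153531,  0.00010922,
       -0.00063431]), 'tau': array([ 9.73514398e-04, -3.72314501e+01,  2.52410996e+01,  1.69004995e-02,
        3.07990958e-04,  1.05891044e-05]), 'eef_pos': array([0.22071682, 0.44797494, 0.24441935]), 'tool_rot': array([ 8.49085822e-01,  5.28253903e-01, -8.72389978e-04,  5.65657084e-04]), 'ft_force': array([ 0.55829717,  0.21366402, -0.02349564]), 'ft_torque': array([-0.05140566,  0.02303005, -0.01248801]), 'grip_width': 0.08521551028614392}
{'vfov': 50.92252563667151, 'cx': 277.80555334529333, 'cy': 209.02910220782965, 'R': array([[-0.02671405, -0.99950052, -0.01688393],
       [-0.99697225,  0.02787271, -0.07259094],
       [ 0.07302528,  0.01489361, -0.99721888]]), 't': array([0.05976186, 0.57129275, 0.78390565])}
{'vfov': 45.71913081003298, 'cx': 279.3824493328724, 'cy': 214.18797156100013, 'R': array([[ 0.98800774, -0.15431206,  0.00533811],
       [-0.09495569, -0.63450409, -0.76706452],
       [ 0.12175436,  0.7573588 , -0.64154776]]), 't': array([-0.55447252,  0.15273647,  0.70835248])}
```

View pics/top0.png

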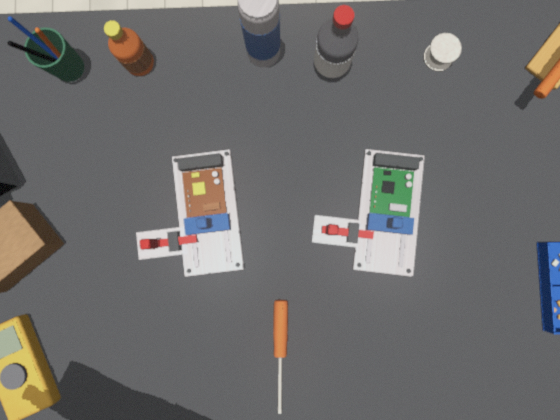

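View pics/side0.png

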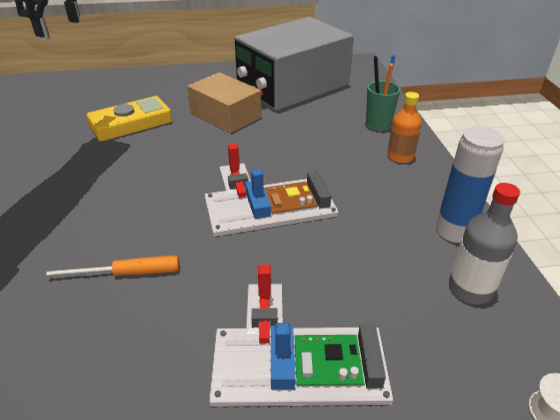

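The top view shows the green holder at columns 313–423 and rows 150–275. Its lock post is near (332,230) and its jaw post near (396,223). The holder with the red-brown board is on the left, near (205,212). Next I'll measure these from the depth data.

```bash
python3 - <<'E'
from h import *
W,p,d=world('top0'); 
hsv=cv2.cvtColor(p,cv2.COLOR_RGB2HSV).astype(int); H,S,V=hsv[...,0],hsv[...,1],hsv[...,2]
X,Y,Z=W[...,0],W[...,1],W[...,2]
red=((H<6)|(H>174))&(S>170)&(V>80); blue=(H>100)&(H<125)&(S>150)&(V>60); green=(H>45)&(H<80)&(S>120)
roi=np.zeros(red.shape,bool); roi[140:285,300:430]=1
def st(n,m):
    m=m&roi; q=W[m]; print(n,m.sum(),q.mean(0).round(4) if m.sum() else'',q.min(0).round(4),q.max(0).round(4))
st('redtop',red&(Z>.07)); st('redpost',red&(Z>.045)); st('redbar',red&(Z<.035)&(Z>.015))
st('bluetop',blue&(Z>.077)); st('bluepost',blue&(Z>.05)); st('bluejaw',blue&(Z<.042)&(Z>.028))
st('green',green&(Z>0.01)&(Z<.025))
for n,m in [('jaw',blue&(Z<.042)&(Z>.028)&roi),('green',green&roi),('base',(Z>.006)&(Z<.02)&(S<60)&(V>140)&roi)]:
    q=W[m][:,:2].astype(np.float32); r=cv2.minAreaRect(q*1000); print(n,r)
W2,p2,d2=world('side0'); hsv=cv2.cvtColor(p2,cv2.COLOR_RGB2HSV).astype(int); H,S,V=hsv[...,0],hsv[...,1],hsv[...,2]
red=((H<6)|(H>174))&(S>170)&(V>80); blue=(H>100)&(H<125)&(S>150)&(V>60);Z=W2[...,2]
roi=np.zeros(red.shape,bool); roi[250:410,200:400]=1; W=W2
st('side redtop',red&(Z>.073)); st('side redpost',red&(Z>.045));st('side bluetop',blue&(Z>.079)); st('s bluepost',blue&(Z>.05))
E
```

```text
Traceback (most recent call last):
ValueError: zero-size array to reduction operation minimum which has no identity
```

```bash
cat > meas.py <<'E'
from h import *
def run(fn,roi_,zr=.07,zb=.077):
    W,p,d=world(fn)
    hsv=cv2.cvtColor(p,cv2.COLOR_RGB2HSV).astype(int); H,S,V=hsv[...,0],hsv[...,1],hsv[...,2]
    Z=W[...,2]; ok=d>0
    red=((H<6)|(H>174))&(S>150)&(V>60)&ok; blue=(H>100)&(H<125)&(S>150)&(V>50)&ok; green=(H>45)&(H<80)&(S>120)&ok
    roi=np.zeros(red.shape,bool); roi[roi_[0]:roi_[1],roi_[2]:roi_[3]]=1
    def st(n,m):
        m=m&roi; q=W[m]
        if m.sum(): print(n,m.sum(),np.median(q,0).round(4),np.percentile(q,3,0).round(4),np.percentile(q,97,0).round(4))
        else: print(n,0)
        if m.sum()>8: print('   ',cv2.minAreaRect((q[:,:2]*1000).astype(np.float32)))
    st('redtop',red&(Z>zr)); st('redpost',red&(Z>.045)); st('redbar',red&(Z<.035)&(Z>.015)); st('red',red)
    st('bluetop',blue&(Z>zb)); st('bluepost',blue&(Z>.05)); st('bluejaw',blue&(Z<.042)&(Z>.028)); st('blue',blue)
    st('green',green)
    st('base',(Z>.006)&(Z<.02)&(S<60)&(V>140))
    st('table',(V<60)&(S<90)&(Z<.03))
    return W,p,d
E
python3 - <<'E'
from meas import *
W,p,d=run('top0',(140,285,300,430))
print(W[230,328:338].round(3)); print(W[100,250],W[300,400],(d>0).mean())
run('side0',(250,410,200,400))
E
```

```text
redtop 1 [ 0.5371 -0.0523  0.0793] [ 0.5371 -0.0523  0.0793] [ 0.5371 -0.0523  0.0793]
redpost 1 [ 0.5371 -0.0523  0.0793] [ 0.5371 -0.0523  0.0793] [ 0.5371 -0.0523  0.0793]
redbar 0
red 1 [ 0.5371 -0.0523  0.0793] [ 0.5371 -0.0523  0.0793] [ 0.5371 -0.0523  0.0793]
bluetop 0
bluepost 0
bluejaw 0
blue 0
green 165 [ 0.6259 -0.1796  0.0191] [ 0.59   -0.1961  0.0162] [ 0.6391 -0.1397  0.0214]
    ((611.84130859375, -166.5184326171875), (66.80535125732422, 52.186004638671875), 82.57202911376953)
base 4540 [ 0.5142 -0.1339  0.0121] [ 0.4549 -0.2161  0.0093] [ 0.6666 -0.0278  0.0156]
    ((568.06787109375, -119.57951354980469), (190.40550231933594, 224.88665771484375), 81.74480438232422)
table 0
[[ 0.531 -0.041  0.077]
 [ 0.531 -0.042  0.08 ]
 [ 0.531 -0.044  0.079]
 [ 0.531 -0.046  0.076]
 [ 0.531 -0.047  0.08 ]
 [ 0.531 -0.049  0.077]
 [ 0.53  -0.051  0.077]
 [ 0.53  -0.052  0.077]
 [ 0.53  -0.054  0.077]
 [ 0.53  -0.056  0.077]]
[7.84272215e-01 9.19148483e-02 7.56883656e-04] [ 0.40062594 -0.17522491  0.00144069] 0.9957568027210885
redtop 155 [ 0.531  -0.0544  0.0774] [ 0.523  -0.0599  
[... 1382 characters left out ...]
1 -0.1266  0.0843]
    ((540.0458984375, -158.0281982421875), (81.19529724121094, 28.69978141784668), 81.78231811523438)
green 2382 [ 0.5949 -0.1696  0.0191] [ 0.5578 -0.2027  0.0173] [ 0.6376 -0.1291  0.021 ]
    ((598.2889404296875, -165.20938110351562), (75.74333190917969, 83.5981216430664), 81.74502563476562)
base 7350 [ 0.511  -0.1685  0.0121] [ 0.4536 -0.2222  0.0095] [ 0.6619 -0.042   0.0141]
    ((568.014892578125, -121.7445297241211), (191.39132690429688, 225.5593719482422), 81.6462631225586)
table 447 [ 0.6161 -0.1625  0.0228] [ 0.5968 -0.2132  0.0172] [ 0.6487 -0.1465  0.0289]
    ((589.5254516601562, -174.0635986328125), (90.49655151367188, 139.63519287109375), 82.34696197509766)
```

```bash
cat > plan.py <<'E'
from h import *
from scipy.spatial.transform import Rotation as Ro
def plan(x,y,z,yaw):
    o=get_obs(); R=Ro.from_quat(o['tool_rot']).as_matrix()
    d=R.T@(np.array([x,y,z])-o['eef_pos'])*100
    cur=np.degrees(np.arctan2(R[1,0],R[0,0]))
    roll=-((yaw-cur+90)%180-90)
    print('t',o['clock'],'pos',o['eef_pos'].round(4),'yaw',cur.round(2),'tilt',R[:,2].round(3),'F',o['ft_force'].round(1),'w',round(o['grip_width'],4),'q',o['joint_pos'].round(2))
    print('shift cm',d.round(2),'roll',round(roll,1),'(or ±180)')
E
python3 -c "
from plan import *
plan(.531,-.052,.16,81.8)"
```

```text
t 0.1 pos [0.2207 0.448  0.2445] yaw 63.77 tilt [-0.001 -0.002 -1.   ] F [0.2 0.4 0.1] w 0.0854 q [1.11 0.24 0.   1.34 0.   1.57]
shift cm [-31.12  49.93   8.51] roll -18.0 (or ±180)
```

```bash
python3 -m inch '[[[8.5,-3,5,0.5,-4],[8.5,-6,9.9,1.5,-8],[8.5,-9,14.9,2.5,-12],[8.5,-12,19.9,3.5,-16],[8.5,-15,24.9,4.5,-18]]]'; python3 -c "
from plan import *
plan(.531,-.052,.16,81.8)"
```

```text
clock: 0.72
eef_pos: [0.3783, 0.2016, 0.1993]
tool_rot: [0.755, 0.655, -0.001, 0.0]
ft_force: [0.8, 0.0, 0.0]
grip_width: 0.0848
t 0.725 pos [0.3783 0.2016 0.1993] yaw 81.87 tilt [-0.001 -0.002 -1.   ] F [0.8 0.  0. ] w 0.0848 q [ 0.49  0.13 -0.26  1.19 -0.    0.63]
shift cm [-22.94  18.7    3.96] roll 0.1 (or ±180)
```

```bash
python3 -m inch '[[[8.5,-4.8,3.8,0.8,0],[8.5,-9.6,7.6,1.6,0],[8.5,-14.4,11.5,2.4,0],[8.5,-19.2,15.5,3.2,0],[8.5,-22.9,18.7,3.9,0]]]'; python3 -c "
from plan import *
plan(.531,-.052,.055,81.8)
shot('wrist','w1');shot('top','t1');shot('side','s1')
from meas import run
run('s1',(250,410,200,400))"
```

```text
clock: 1.35
eef_pos: [0.5316, -0.0539, 0.1598]
tool_rot: [0.756, 0.655, -0.001, 0.0]
ft_force: [0.8, 1.1, 0.9]
grip_width: 0.0851
t 1.35 pos [ 0.5316 -0.0539  0.1598] yaw 81.78 tilt [-0.002 -0.002 -1.   ] F [0.8 1.1 0.9] w 0.0851 q [-0.1   0.36 -0.06  1.15 -0.    0.04]
shift cm [ 0.2  -0.07 10.48] roll -0.0 (or ±180)
redtop 157 [ 0.5309 -0.0547  0.0774] [ 0.5227 -0.0598  0.0708] [ 0.5392 -0.0445  0.0795]
    ((531.254150390625, -51.81214904785156), (16.568603515625, 16.59345245361328), 81.96342468261719)
redpost 306 [ 0.5308 -0.0579  0.0705] [ 0.5223 -0.0604  0.0472] [ 0.5387 -0.045   0.079 ]
    ((531.0594482421875, -52.48212432861328), (17.865198135375977, 16.85269546508789), 81.61067199707031)
redbar 351 [ 0.5246 -0.1048  0.0262] [ 0.5152 -0.1274  0.0194] [ 0.5356 -0.0579  0.0332]
    ((524.53955078125, -91.99812316894531), (72.2188491821289, 15.646858215332031), 80.01903533935547)
red 715 [ 0.5274 -0.0596  0.0359] [ 0.516  -0.127   0.0211] [ 0.5384 -0.0466  0.0787]
    ((526.1507568359375, -85.76634979248047), (85.15364837646484, 16.85269546508789), 81.61067199707031)
bluetop 207
[... 652 characters left out ...]
265  0.0844]
    ((540.0201416015625, -158.18087768554688), (81.36896514892578, 28.707780838012695), 81.77999877929688)
green 2382 [ 0.5948 -0.1698  0.0191] [ 0.5578 -0.2027  0.0173] [ 0.6378 -0.1293  0.0209]
    ((598.3875122070312, -165.57528686523438), (75.44287109375, 84.23506164550781), 80.9045639038086)
base 5797 [ 0.5122 -0.1857  0.012 ] [ 0.4523 -0.2238  0.0091] [ 0.665  -0.1179  0.0141]
    ((567.8160400390625, -121.53166198730469), (192.63937377929688, 225.28440856933594), 81.97270202636719)
table 465 [ 0.6144 -0.161   0.023 ] [ 0.4674 -0.2132  0.0015] [ 0.6476 -0.0975  0.0289]
    ((547.596435546875, -141.66578674316406), (208.15147399902344, 179.3579864501953), 2.742489814758301)
```

View pics/w1.png

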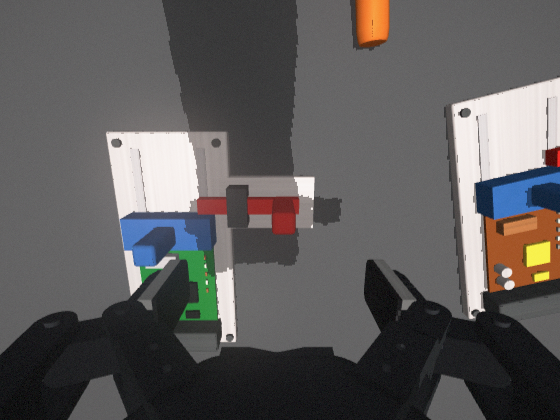

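View pics/s1.png

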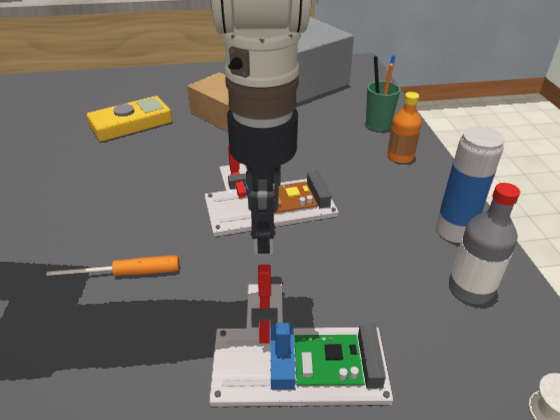

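The wrist view shows the red post at (284,215), centred between the fingertips at about (165,285) and (390,285). The side view shows the fingers above the post. I'll descend.

```bash
python3 -m inch '[[[8.5,0.2,0,2.5,0],[8.5,0.2,0,5,0],[8.5,0.2,0,7.5,0],[8.5,0.2,0,9.5,0],[8.5,0.2,0,10.4,0]]]'; python3 -m inch '[[[5,0,0,0.1,0],[2,0,0,0.1,0],[1,0,0,0.1,0],[1,0,0,0.1,0],[1,0,0,0.1,0]]]'; python3 -c "
from plan import *
plan(.531,-.052,.055,81.8)"
```

```text
clock: 2.12
eef_pos: [0.5296, -0.0506, 0.0541]
tool_rot: [0.756, 0.654, -0.003, -0.002]
ft_force: [-0.6, 0.9, 0.0]
grip_width: 0.0852
clock: 2.75
eef_pos: [0.5302, -0.0504, 0.0539]
tool_rot: [0.756, 0.654, -0.002, -0.001]
ft_force: [-0.3, 1.6, 4.6]
grip_width: 0.0175
t 2.75 pos [ 0.5302 -0.0504  0.0539] yaw 81.74 tilt [-0.004 -0.    -1.   ] F [-0.3  1.6  4.6] w 0.0175 q [-0.09  0.47 -0.2   0.91 -0.    0.05]
shift cm [-0.15  0.1  -0.11] roll -0.1 (or ±180)
```

The post is gripped at a width of 17.5 mm. Now I'll pull along tool +x, which is holder +y.

```bash
python3 -m inch '[[[1,0.4,0,0,0],[1,0.9,0,0,0],[1,1.4,0,0,0],[1,1.9,0,0,0],[1,2.4,0,0,0]]]';  python3 -m inch '[[[1,0.1,0,0,0],[1,0.2,0,0,0],[1,0.3,0,0,0],[1,0.4,0,0,0],[1,0.4,0,0,0]]]'
```

```text
clock: 3.38
eef_pos: [0.5336, -0.0263, 0.0539]
tool_rot: [0.756, 0.654, -0.002, -0.001]
ft_force: [-0.8, -2.4, 2.1]
grip_width: 0.0172
clock: 4.0
eef_pos: [0.5342, -0.0223, 0.0539]
tool_rot: [0.756, 0.654, -0.002, -0.001]
ft_force: [-1.3, -1.1, 2.2]
grip_width: 0.0171
```

```bash
python3 -m inch '[[[1,0.1,0,0,0],[1,0.2,0,0,0],[1,0.3,0,0,0],[1,0.3,0,0,0],[1,0.3,0,0,0]]]'
```

```text
clock: 4.62
eef_pos: [0.5344, -0.0218, 0.0538]
tool_rot: [0.757, 0.654, -0.004, 0.0]
ft_force: [-1.2, -10.1, 1.1]
grip_width: 0.0175
```

The stop is reached: the force rose to 10 N with almost no further travel. I'll release and rise.

```bash
python3 -m inch '[[[4,0,0,0,0],[8,0,0,0,0],[8.5,0,0,0,0],[8.5,0,0,-2,0],[8.5,0,0,-5,0]]]';  python3 -m inch '[[[8.5,0,0,-2,0],[8.5,0,0,-5,0],[8.5,0,0,-6,0],[8.5,0,0,-6,0],[8.5,0,0,-6,0]]]'; python3 -c "
from plan import *
shot('side','s2')
from meas import run
run('s2',(250,410,200,400))
plan(.5404,-.1583,.16,-8.2)
"
```

```text
clock: 5.25
eef_pos: [0.5336, -0.021, 0.1032]
tool_rot: [0.757, 0.654, -0.004, -0.001]
ft_force: [0.4, 0.4, 0.4]
grip_width: 0.0853
clock: 5.88
eef_pos: [0.5333, -0.0206, 0.1619]
tool_rot: [0.757, 0.654, -0.005, -0.002]
ft_force: [-0.4, -0.1, -0.6]
grip_width: 0.0854
redtop 145 [ 0.5347 -0.0274  0.0774] [ 0.5267 -0.033   0.0711] [ 0.5428 -0.0161  0.0795]
    ((534.8802490234375, -24.30573081970215), (18.588598251342773, 17.142675399780273), 81.69903564453125)
redpost 292 [ 0.5347 -0.0312  0.0699] [ 0.5266 -0.0336  0.0469] [ 0.5426 -0.0178  0.0791]
    ((534.90234375, -24.57007598876953), (19.339168548583984, 17.118188858032227), 82.86051940917969)
redbar 338 [ 0.5301 -0.0548  0.026 ] [ 0.5202 -0.1009  0.018 ] [ 0.5396 -0.031   0.0333]
    ((528.7703857421875, -65.67401123046875), (72.13191223144531, 16.12019157409668), 81.2070083618164)
red 682 [ 0.5322 -0.0329  0.036 ] [ 0.5226 -0.1004  0.0208] [ 0.5422 -0.0196  0.0786]
    ((530.055908203125, -58.282588958740234), (87.26839447021484, 17.116594314575195), 81.91954040527344)
bluetop 204 [ 0.5397 -0.1607  0.0835] [ 0.5319 -0.1669  0.0
[... 792 characters left out ...]
291  0.021 ]
    ((598.253173828125, -165.39166259765625), (75.29867553710938, 83.77420043945312), 81.43087005615234)
base 6853 [ 0.5095 -0.1742  0.0121] [ 0.4533 -0.2228  0.0093] [ 0.6632 -0.1041  0.0142]
    ((562.36376953125, -159.4852294921875), (114.38822174072266, 225.23428344726562), 81.86540222167969)
table 448 [ 0.6149 -0.1617  0.0228] [ 0.5357 -0.2129  0.001 ] [ 0.6495 -0.0985  0.0281]
    ((550.9901733398438, -143.7456817626953), (143.3909912109375, 246.62738037109375), 45.92794418334961)
t 5.925 pos [ 0.5332 -0.0206  0.1618] yaw 81.67 tilt [-0.01  -0.004 -1.   ] F [-0.1  0.1 -0. ] w 0.0846 q [-0.04  0.36 -0.05  1.17 -0.    0.11]
shift cm [-13.52   2.71   0.23] roll 89.9 (or ±180)
```

View pics/s2.png

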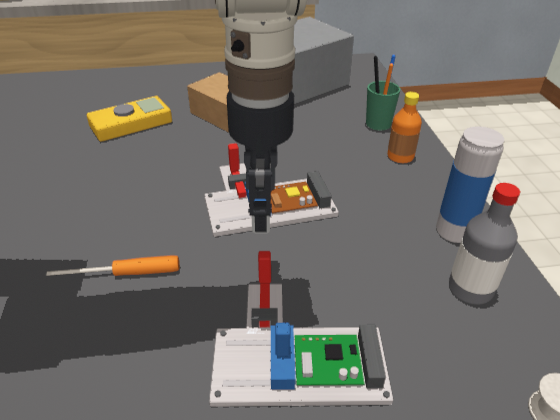

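The side view shows the lock post moved out, with its top at (265,255). The posts are now about 132 mm apart along holder y, so the lock is out by 0.032. Next I'll go to the jaw post, turning 90°.

```bash
python3 -m inch '[[[8.5,-3,0.6,0,10],[8.5,-6,1.2,0,20],[8.5,-9,1.8,0,30],[8.5,-12,2.4,0,40],[8.5,-13.5,2.7,0.2,50]]]';  python3 -m inch '[[[8.5,0,0,0,10],[8.5,0,0,0,20],[8.5,0,0,0,30],[8.5,0,0,0,40],[8.5,0,0,0,40]]]'; python3 -c "
from plan import *
shot('wrist','w3')
plan(.5404,-.1583,.059,-8.2)
"
```

```text
clock: 6.55
eef_pos: [0.5398, -0.1596, 0.1591]
tool_rot: [0.963, 0.269, -0.006, 0.0]
ft_force: [0.9, 0.3, -0.4]
grip_width: 0.0851
clock: 7.18
eef_pos: [0.5392, -0.1594, 0.1579]
tool_rot: [0.997, -0.075, -0.007, 0.002]
ft_force: [0.2, 0.7, 0.4]
grip_width: 0.085
t 7.225 pos [ 0.5393 -0.1594  0.1581] yaw -8.59 tilt [-0.014 -0.003 -1.   ] F [ 0.3  0.7 -0.1] w 0.0849 q [-0.28  0.42  0.03  1.19 -0.01  1.44]
shift cm [ 0.23 -0.18  9.9 ] roll -0.4 (or ±180)
```

View pics/w3.png

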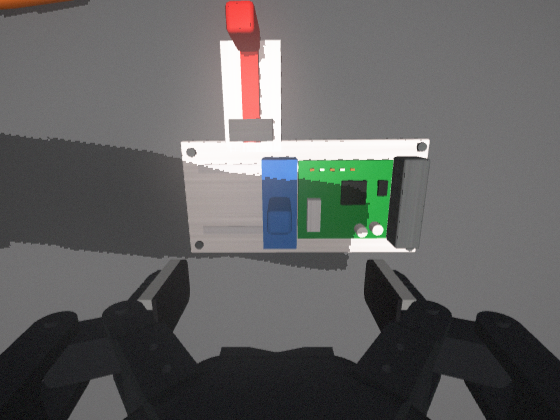

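The wrist view shows the blue post at (280,215), centred between the fingertips at about (165,285) and (390,285). The red bolt at (250,100) is well clear of the jaw. I'll descend and grip.

```bash
python3 -m inch '[[[8.5,0.2,-0.1,2.5,0],[8.5,0.2,-0.2,5,0],[8.5,0.2,-0.2,7.5,0],[8.5,0.2,-0.2,9.3,0],[8.5,0.2,-0.2,9.9,0]]]'; python3 -m inch '[[[5,0,0,0,0],[2,0,0,0,0],[1,0,0,0,0],[1,0,0,0,0],[1,0,0,0,0]]]'; python3 -c "
from plan import *
plan(.5404-.0544,-.1583+.0078,.059,-8.2)"
```

```text
clock: 7.85
eef_pos: [0.539, -0.1577, 0.0574]
tool_rot: [0.997, -0.074, -0.008, 0.002]
ft_force: [0.4, -0.6, -0.3]
grip_width: 0.085
clock: 8.48
eef_pos: [0.5397, -0.1579, 0.0583]
tool_rot: [0.997, -0.074, -0.007, 0.002]
ft_force: [-2.3, 0.3, 4.3]
grip_width: 0.0172
t 8.475 pos [ 0.5397 -0.1579  0.0583] yaw -8.46 tilt [-0.015 -0.003 -1.   ] F [-2.3  0.3  4.3] w 0.0172 q [-0.28  0.52 -0.1   0.97 -0.01  1.44]
shift cm [-5.42  0.06  0.01] roll -0.3 (or ±180)
```

```bash
python3 -m inch '[[[1,-0.8,0,0,0],[1,-1.8,0,0,0],[1,-2.8,0,0.05,0],[1,-3.8,0,0.05,0],[1,-4.8,0,0.05,0]]]'; python3 -m inch '[[[1,-0.2,0,0,0],[1,-0.4,0,0,0],[1,-0.6,0,0,0],[1,-0.8,0,0,0],[1,-0.8,0,0,0]]]'
```

```text
clock: 9.1
eef_pos: [0.4915, -0.151, 0.0584]
tool_rot: [0.997, -0.074, -0.007, 0.002]
ft_force: [3.6, -2.5, -6.9]
grip_width: 0.0173
clock: 9.72
eef_pos: [0.4855, -0.1501, 0.0584]
tool_rot: [0.997, -0.074, -0.006, 0.002]
ft_force: [9.0, -2.8, -11.9]
grip_width: 0.0173
```

```bash
python3 -m inch '[[[1,-0.1,0,0,0],[1,-0.2,0,0,0],[1,-0.3,0,0,0],[1,-0.3,0,0,0],[1,-0.3,0,0,0]]]'
```

```text
clock: 10.35
eef_pos: [0.4854, -0.1501, 0.0584]
tool_rot: [0.997, -0.074, -0.003, 0.003]
ft_force: [11.5, -3.1, -12.4]
grip_width: 0.0171
```

The jaw is at its stop: no further travel, and the force rose to 11.5 N. I'll release and rise.

```bash
python3 -m inch '[[[4,0.1,0,0,0],[8,0.1,0,0,0],[8.5,0.1,0,0,0],[8.5,0.1,0,-2,0],[8.5,0.1,0,-5,0]]]';  python3 -m inch '[[[8.5,0,0,-3,0],[8.5,0,0,-7,0],[8.5,0,0,-11,0],[8.5,0,0,-12,0],[8.5,0,0,-12,0]]]'; python3 -c "
from plan import *
shot('side','s4');shot('top','t4')
from meas import run
run('s4',(250,410,200,400))
plan(.5404,-.1583,.16,-8.2)
"
```

```text
clock: 10.98
eef_pos: [0.485, -0.1495, 0.1079]
tool_rot: [0.997, -0.074, -0.005, 0.002]
ft_force: [0.6, -0.4, -0.4]
grip_width: 0.0848
clock: 11.6
eef_pos: [0.4861, -0.1491, 0.2281]
tool_rot: [0.997, -0.074, -0.005, 0.002]
ft_force: [0.6, 0.4, 0.9]
grip_width: 0.0848
redtop 148 [ 0.5352 -0.0281  0.0773] [ 0.5266 -0.0333  0.0707] [ 0.5429 -0.0164  0.0791]
    ((534.89990234375, -24.69210433959961), (17.88850212097168, 17.113313674926758), 82.93505096435547)
redpost 294 [ 0.5348 -0.0312  0.0701] [ 0.5266 -0.0336  0.0465] [ 0.5426 -0.0173  0.079 ]
    ((534.8097534179688, -24.8736572265625), (18.36908531188965, 17.095943450927734), 81.96817016601562)
redbar 332 [ 0.5299 -0.0549  0.0261] [ 0.5201 -0.1008  0.0181] [ 0.5395 -0.0307  0.0335]
    ((529.1976318359375, -65.96932983398438), (74.0772705078125, 16.140483856201172), 81.96920776367188)
red 680 [ 0.5322 -0.0328  0.0374] [ 0.5224 -0.1003  0.0208] [ 0.5422 -0.0194  0.0785]
    ((535.4783325195312, -19.96961212158203), (167.0515594482422, 17.12559700012207), 83.00320434570312)
bluetop 202 [ 0.4852 -0.1534  0.0834] [ 0.4771 -0.159   0.0
[... 796 characters left out ...]
76 -0.1292  0.0209]
    ((598.3228759765625, -165.42335510253906), (76.0598373413086, 83.42227935791016), 81.77933502197266)
base 4516 [ 0.5556 -0.135   0.012 ] [ 0.4624 -0.2251  0.0083] [ 0.6678 -0.0333  0.014 ]
    ((567.8618774414062, -121.4654541015625), (192.1411895751953, 224.90025329589844), 81.78506469726562)
table 451 [ 0.6132 -0.1626  0.0228] [ 0.4542 -0.2121  0.0005] [ 0.6466 -0.1476  0.0283]
    ((546.2697143554688, -195.0385284423828), (215.21461486816406, 87.79088592529297), 7.859942436218262)
t 11.7 pos [ 0.4852 -0.1488  0.2263] yaw -8.45 tilt [-0.014 -0.003 -1.   ] F [ 0.6  0.5 -0.9] w 0.085 q [-0.29  0.27 -0.    1.31 -0.01  1.42]
shift cm [5.69 0.1  6.56] roll -0.3 (or ±180)
```

View pics/s4.png

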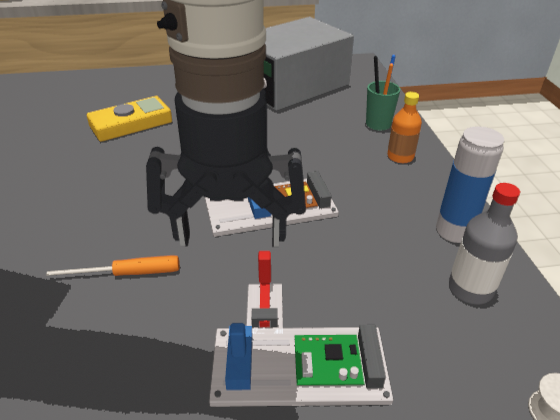

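View pics/t4.png

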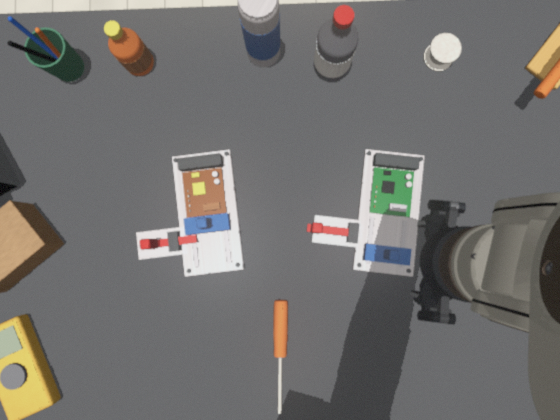

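The side view shows the blue jaw drawn back at (240,360), the red lock out at (265,265), and the green board still in place at (330,360). In the top view the red-brown holder looks the same as at the start. Jaw travel measures about 55 mm, the lock is still about 32 mm out, and the board hasn't moved. I'll hand the job in.

```bash
python3 -c "
from h import *
o=get_obs(); print(o['clock'],o['ft_force'].round(1)); print(ticket.job_done())"
```

```text
11.7 [ 0.6  0.5 -0.9]
the job is handed in; nothing more can be done
None
```

I unlocked and opened the green board's holder, then handed the job in at 11.7 s of the 43 s allowed.

- **Lock:** I slid the red lock out until it hit its end stop, where the force rose to about 10 N with no more travel. The lock and jaw posts then measured about 132 mm apart, so the lock was out by about 0.032 m. It was still there after the jaw was drawn.
- **Jaw:** I then drew the blue jaw back to its stop, where the force was about 11.5 N along the pull with no more travel. The camera showed 55 mm of travel. I let go and raised the gripper clear to a TCP height of about 0.23 m.
- **Board:** The green board's measured centre is unchanged to within 0.3 mm.
- **Other holder:** It was not touched and looks the same in the top view before and after. I judged this by eye and did not measure it.

One check failed: finding the parts by colour in the top picture picked up almost nothing. The measurements above therefore come from the side camera. One early reading of the lock post, taken from the top camera's depth, agreed with it. No check disagreed with the result.

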